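Puff of air for a dusty rover

ROBOT

A 6-joint arm with a two-finger parallel gripper is mounted at the origin on the work surface. World frame = base frame: x ahead of the robot, y to its left, z up, the work surface at z = 0. Lengths are in m, angles in rad, forces in N, time in s.
With the tool pointing down it reaches from about 0.325 to 0.775 m from the base axis. Payload 5.5 kg.
Tool frame: the origin (TCP) lies midway between the tips of the shut fingers; the grasp point (between the pads) lies 19 mm behind it; z points along the fingers, x is the direction in which the jaws open and shut, and the axes are right-handed (so a half turn about z gives the same grasp; the last joint's range is limited). The gripper opens to 85 mm and grips with 20 to 120 N. Pads are 22 mm wide; open, the fingers measure 114 mm over their backs; the gripper's body (76 mm by 85 mm) begins 54 mm behind the grasp point. The pads swing forward as they close: fully open they stand 13 mm farther back than shut.
Start: joints at [-1.228, 0.091, 1.231, -0, 1.82, -0.057], TCP at [0.234, -0.553, 0.231] pointing down, gripper open.
Joint ranges: [-2.87, 2.87], [-0.86, 2.18], [0.17, 2.46], [-1.51, 4.65], [0.06, 2.69], [-2.65, 2.65]. Speed limits (rad/s): [2.57, 2.57, 3.01, 3.14, 3.14, 3.14].

INTERFACE

Orientations are given as a rotation vector (axis times angle).
In Python, from bench import arm, optics, silhouettes, tip_of gives the robot as it stands. The module is installed in compiled form; this text tells all that it offers.
- The arm moves only by the tool drive_tool, never from a script. Its argument "series" is a list of rows, each an object with "offset": the shift along the world's x, y, z in m, a list of three; "roll": the turn about the world's z in rad. In form: [{"offset": [tx, ty, tz], "roll": roll}, ...]. A call has 1 to 5 rows; each row is the pose to reach, as a shift and turn from the pose measured when the call began; what a row does not reach only later rows make up. A row lasts 1/12 s, in which the tool goes at most 41.7 mm and 7.16 degrees, less where a joint would pass 70% of its speed; a pose out of reach is approached as far as the arm can. A call with a gripper value outside its range is refused whole. "jaw" is the gripper command: -1 is shut, 1 is fully open, values between are in proportion, set as the call begins (left out, the last holds). The fingers move at their own pace and stop on an object; "newtons" is the grip in N (left out, the last holds). Time passes only in rows, so rows that repeat a pose let the fingers close. It gives the time, the measured TCP pose, the force and the opening at its end, in the units of the state.
- arm.sense(): the state, without advancing time (a new reading comes with each control period).
- optics.capture(name): name is "side" or "top" or "wrist"; returns (picture, depth): 400x640x3 uint8, blue, green, red; 400x640 float32, m along the optical axis (not along the pixel's ray), 0 where there is no reading.
- optics.calibration(name): a dict with "K" (3x3 intrinsics, pixels), "k1" (the pictures are not rectified: a ray, as slopes to the right and down, at radius r is drawn at 1 + k1 r^2 times it, then the intrinsics apply), "position" and "orientation" of the camera in the world. Camera axes: x right, y down, z forward; pixel columns grow to the right and rows downward; lengths in m; the calibration is good to about 2 mm. A picture is of the moment at which its call begins: read the wrist's pose just before it. calibration takes no time and is no camera call; for the wrist camera it gives the pose at the moment of the call.
- arm.hand_in(): hands the job in, once; it reports no verdict.
Trained networks look in the newest picture that a camera, given by its name, has taken for a name from the list of things; names that differ only in an ending like _2 or _b are one class to them, and where a whole thing is asked for, a point or a joint stands for the part that bears it (a point fixed in the world has none). Each returns a list of dicts, best first, with "score" (0 to 1); they miss things now and then, are a little off and sometimes report something else, mostly with a low value. They report only what shows in the picture. A call takes as long as a camera call.
- silhouettes(camera, label): "pixels" (400x640 bool, what is visible of it) and "location" ([row, column] in pixels, amid what is visible of it).
- tip_of(camera, label): "location" ([row, column] in pixels: a listed point, or the origin of a listed thing).
The state is a dict: "t": time; "q": joint angles; "qd": joint speeds; "joint_torque": joint torques, N m; "eef_pos": TCP position; "eef_rot": TCP orientation; "wrist_force": force on the tool from outside, world axes, zero at the start; "ft_torque": the same for the moment, N m; "gripper_width": finger opening in m.
Only numpy, scipy, OpenCV 4.12 (cv2) and the standard library are available. Lean on these libraries where they do the work, as an engineer would, in place of code of your own. Each camera call takes 0.05 s, during which the arm holds its last target. There are 200 camera calls.

TASK

Blow the dust off the little blue rover: press the yellow cap of the silver-and-white air-duster canister straight down as far as it goes, keep it down for a moment, then let go so that it springs back up. Do not press the red cap of the dark varnish canister, and leave the rover standing where it is.

Things in the scene. Friction and masses are not known exactly. Their poses are not given: they have to be found in the camera images.
- duster_top (a point): Centre of the flat top of the yellow round cap on the silver-and-white air-duster canister; the point moves down with the cap. The cap is 40 mm across and 27 mm tall, its top 205 mm above the table when up. The canister, 65 mm across, is fixed upright in a black holder on a 100 mm square steel plate bolted to the table. Its x axis, level, points out along the small nozzle in the side of the cap (reaching 29 mm from the axis), its z axis up.
- duster_cap (a joint): How far the yellow cap is pressed down, in m: 0 up, 0.008 fully down (a hard stop). Its spring needs about 3 N to begin to move and 8 N at the bottom, and lifts the cap back up when let go.
- varnish_cap (a joint): How far the red cap of the dark blue varnish canister is pressed down, in m: 0 up, 0.008 fully down. That canister has the same shape, height, holder and spring as the air duster and stands at least 200 mm from it, on its left or its right as seen from the robot; not to be used.
- rover: Small loose blue robot rover with four black wheels, about 120 mm long (x), 88 mm wide (y), 64 mm tall, standing about 160 mm from the axis of the air duster, in front of its nozzle. Origin at the middle of its underside, on the table; z up.

How it is judged:
On the way, in this order (a step that is already met when the one before it is completed fails the run):
1. the yellow cap is pressed down (at least 5 mm of its 8 mm) and kept there for 0.2 s (value of joint duster_cap above 0.005 m), for 0.2 s.
2. the yellow cap is let go and has sprung back up (to within 2 mm) (value of joint duster_cap below 0.002 m), for 0.2 s.
At the end, for the whole second after the job is handed in: The yellow cap is up again and the red cap is up (each within 2 mm), and the rover stands still and upright (within 10 degrees) within 20 mm of where it was (value of joint each of duster_cap, varnish_cap below 0.002 m and distance of rover from where it was at the start of the episode below 0.02 m and angle between rover's own z axis and vertical below 0.17 rad and linear speed of rover below 0.02 m/s); the robot touches nothing.
It fails at once if the red cap is pressed (more than 3 mm) (value of joint varnish_cap above 0.003 m).
It fails at once if the rover is pushed more than 20 mm away from its place (distance of rover from where it was at the start of the episode above 0.02 m).
It also fails if it takes over 27 s, if anything falls off the work surface, if the arm or the gripper's body presses on something with over 40 N, if the wrist force passes 120 N, or if a joint passes its speed limit or range.

## Working session

There is one attempt and no reset: what is moved stays moved. The work goes in short steps, Python scripts to look and compute and a tool call to move; the robot and the scene stay as the last step left them, time stands still between calls to the robot, and variables do not carry over. Pictures are saved under pics/ and viewed, about 8 in all and at most 12, crops included, and the job is handed in when it is done.

Besides the shell and the picture viewer there is one more tool, called after "Emit:" by a JSON object that holds its "api" and its "payload". drive_tool: Moves the arm, as the interface text tells. Its arguments: {"type":"object","properties":{"series":{"type":"array"},"jaw":{"type":"number"},"newtons":{"type":"number"}},"required":["series"]}

```bash
mkdir -p pics; cat > h.py <<'E'
import numpy as np, cv2
from scipy.spatial.transform import Rotation as R
from bench import arm, optics, silhouettes, tip_of
def world(cal,px,depth=None,z=None):
    K=np.array(cal["K"]);k=cal["k1"]
    p=np.array([(px[1]-K[0,2])/K[0,0],(px[0]-K[1,2])/K[1,1]]);s=p.copy()
    for _ in range(20): s=p/(1+k*(s@s))
    o=np.array(cal["orientation"]);M=o if o.shape==(3,3) else R.from_rotvec(o).as_matrix()
    d=M@np.array([s[0],s[1],1]);c=np.array(cal["position"])
    return c+d*(depth if z is None else (z-c[2])/d[2])
E
python3 - <<'E'
from h import *
s=arm.sense();print(s)
ims=[]
for n in("top","side"):
    im,d=optics.capture(n);c=optics.calibration(n);ims.append(im.copy());print(n,c)
    for l in("duster_top","rover"):
        for t in tip_of(n,l)[:3]:
            r,q=[int(round(v)) for v in t["location"]]
            print(l,t,"depth",world(c,t["location"],d[r,q]).round(3),"z",world(c,t["location"],z=.205 if l!="rover" else 0).round(3))
    for l in("duster_cap","varnish_cap"):
        for t in silhouettes(n,l)[:2]:
            m=t["pixels"];r,q=[int(round(v)) for v in t["location"]]
            print(l,t["score"],t["location"],m.sum(),world(c,t["location"],d[r,q]).round(3))
    cv2.imwrite(f"pics/{n}.png",im)
E
```

```text
{'t': 0.0, 'q': array([-1.22770522e+00,  9.18984659e-02,  1.23189558e+00,  2.22581074e-05,
        1.81977140e+00, -5.66892717e-02]), 'qd': array([-6.35745519e-04,  5.45668442e-04, -5.60859093e-04, -7.17110207e-04,
       -7.10500480e-05, -6.93011319e-04]), 'joint_torque': array([-3.08516273e-04, -4.58737278e+01, -4.18024170e+01, -1.67543385e-04,
        1.17729855e-02,  1.54995735e-05]), 'eef_pos': array([ 0.23344881, -0.55242598,  0.23012166]), 'eef_rot': array([-2.61730694e+00,  1.73544556e+00,  2.46026463e-03]), 'wrist_force': array([-0.48619496,  0.11069761,  1.23400141]), 'ft_torque': array([-0.03002069,  0.03944586,  0.05145814]), 'gripper_width': 0.08517077768705161}
top {'K': array([[381.95938235,   0.        , 320.74983912],
       [  0.        , 381.95938235, 202.64128275],
       [  0.        ,   0.        ,   1.        ]]), 'k1': -0.017642040954522223, 'position': array([0.53155238, 0.00482857, 1.02920744]), 'orientation': array([-2.21463603,  2.20164664, -0.08681821])}
duster_top {'location': [243.8, 439.4], 'score': 0.58} depth [ 0.487 -0.275  0.207] z [ 0.487 -0.275  
[... 278 characters left out ...]
]
varnish_cap 0.65 [242.0, 433.8] 349 [ 0.49  -0.263  0.204]
side {'K': array([[508.00342323,   0.        , 323.17541778],
       [  0.        , 508.00342323, 197.88137182],
       [  0.        ,   0.        ,   1.        ]]), 'k1': 0.00923373964169503, 'position': array([0.39701461, 0.94953337, 0.89670754]), 'orientation': array([-0.27624219,  2.72754525, -1.33993808])}
duster_top {'location': [124.8, 380.1], 'score': 0.47} depth [ 0.491 -0.275  0.208] z [ 0.491 -0.28   0.205]
rover {'location': [170.8, 331.2], 'score': 0.64} depth [ 0.634 -0.325  0.002] z [ 0.635 -0.328  0.   ]
duster_cap 0.51 [129.0, 379.0] 214 [ 0.492 -0.258  0.204]
varnish_cap 0.87 [231.0, 366.4] 413 [0.468 0.164 0.206]
```

View pics/top.png

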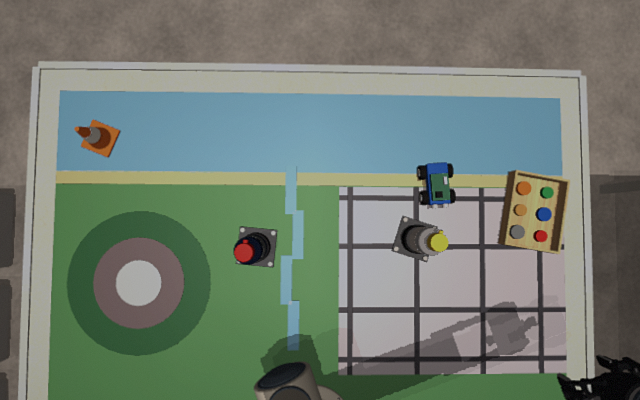

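View pics/side.png

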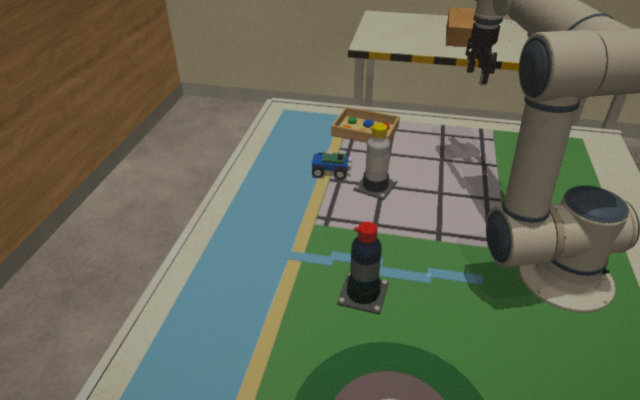

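The top view shows the yellow cap at about (row 242, col 439), the red cap at (252, 244) and the rover at (186, 435). In the side view the yellow cap is at (127, 380). Both cameras put the duster's top near (0.488, -0.276, 0.206). I'll shut the fingers and go above it.

Emit:
{"api": "drive_tool", "payload": {"series": [{"offset": [0.02, 0.022, 0.02], "roll": 0}, {"offset": [0.045, 0.05, 0.04], "roll": 0}, {"offset": [0.072, 0.078, 0.05], "roll": 0}, {"offset": [0.098, 0.107, 0.05], "roll": 0}, {"offset": [0.125, 0.136, 0.05], "roll": 0}], "jaw": -1}}

```text
t: 0.92
eef_pos: [0.3595, -0.4157, 0.2828]
eef_rot: [2.617, -1.737, 0.004]
wrist_force: [0.6, -0.3, -0.1]
gripper_width: 0.0254
```

Emit:
{"api": "drive_tool", "payload": {"series": [{"offset": [0.026, 0.028, 0], "roll": 0}, {"offset": [0.052, 0.056, 0], "roll": 0}, {"offset": [0.078, 0.084, 0], "roll": 0}, {"offset": [0.09, 0.1, 0], "roll": 0}, {"offset": [0.09, 0.1, 0], "roll": 0}]}}

```text
t: 1.33
eef_pos: [0.4519, -0.3122, 0.283]
eef_rot: [-2.622, 1.73, -0.005]
wrist_force: [-0.2, -0.1, 0.3]
gripper_width: 0.0
```

```bash
python3 - <<'E'
from h import *
print({k:arm.sense()[k] for k in("t","eef_pos","gripper_width")})
for n in("wrist","top","side"):
    c=optics.calibration(n);im,d=optics.capture(n)
    cv2.imwrite(f"pics/{n}2.png",im)
    hsv=cv2.cvtColor(im,cv2.COLOR_BGR2HSV)
    m=cv2.inRange(hsv,(22,130,90),(34,255,255))
    P=np.array([world(c,(r,q),d[r,q]) for r,q in np.argwhere(m>0) if d[r,q]>0])
    P=P[(abs(P[:,2]-.205)<.006)&(np.hypot(P[:,0]-.488,P[:,1]+.276)<.05)] if len(P) else P
    if len(P)>10:
        print(n,len(P),"mean",P.mean(0).round(4),"mid",((P.min(0)+P.max(0))/2).round(4),"ext",np.ptp(P,0).round(3))
        print(" circle",cv2.minEnclosingCircle((P[:,:2]*1000).astype(np.float32)))
    for t in tip_of(n,"duster_top")[:2]: print(n,t,world(c,t["location"],z=.205).round(4))
E
```

```text
{'t': 1.3333, 'eef_pos': array([ 0.45186802, -0.31223562,  0.28298333]), 'gripper_width': 4.845645377406225e-05}
wrist 1635 mean [ 0.4923 -0.2737  0.2061] mid [ 0.4941 -0.2734  0.2037] ext [0.043 0.038 0.009]
 circle ((494.4142761230469, -274.6225891113281), 22.150493621826172)
wrist {'location': [143.4, 294.7], 'score': 0.79} [ 0.493  -0.2731  0.205 ]
top 241 mean [ 0.4898 -0.2735  0.2055] mid [ 0.4914 -0.2737  0.2048] ext [0.041 0.038 0.01 ]
 circle ((491.5160217285156, -274.0762939453125), 20.975597381591797)
top {'location': [243.3, 440.8], 'score': 0.9} [ 0.4876 -0.2785  0.205 ]
side 89 mean [ 0.4923 -0.2673  0.2045] mid [ 0.4916 -0.2713  0.2042] ext [0.036 0.046 0.01 ]
 circle ((491.554443359375, -271.3078918457031), 23.278362274169922)
side {'location': [127.6, 379.8], 'score': 0.69} [ 0.4901 -0.2644  0.205 ]
```

View pics/wrist2.png

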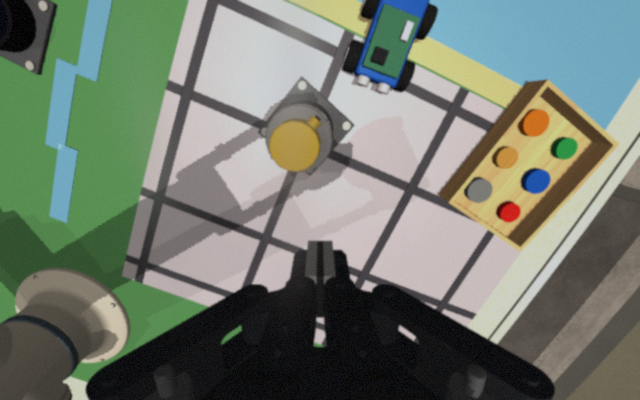

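The wrist view shows the yellow cap at (145, 294), its nozzle pointing at the rover at (45, 390), with the shut fingers at (255, 320). The cap centre is about (0.492, -0.274). I'll move over it, then go down to just above.

Emit:
{"api": "drive_tool", "payload": {"series": [{"offset": [0.02, 0.019, 0], "roll": 0}, {"offset": [0.04, 0.0385, 0], "roll": 0}, {"offset": [0.04, 0.0385, -0.03], "roll": 0}, {"offset": [0.04, 0.0385, -0.06], "roll": 0}, {"offset": [0.04, 0.0385, -0.065], "roll": 0}]}}

```text
t: 2.05
eef_pos: [0.4869, -0.2779, 0.2117]
eef_rot: [2.614, -1.74, -0.01]
wrist_force: [-0.2, -1.2, -1.2]
gripper_width: -0.0003
```

Emit:
{"api": "drive_tool", "payload": {"series": [{"offset": [0, 0, -0.004], "roll": 0}, {"offset": [0, 0, -0.008], "roll": 0}, {"offset": [0, 0, -0.011], "roll": 0}, {"offset": [0, 0, -0.014], "roll": 0}, {"offset": [0, 0, -0.016], "roll": 0}]}}

```text
t: 2.47
eef_pos: [0.4867, -0.2787, 0.1983]
eef_rot: [2.612, -1.741, -0.005]
wrist_force: [-5.3, 1.0, 7.5]
gripper_width: -0.0002
```

7.5 N at z = 0.198, so the cap is nearly at the bottom. I'll ease down slightly to the stop and hold.

Emit:
{"api": "drive_tool", "payload": {"series": [{"offset": [0, 0, -0.003], "roll": 0}, {"offset": [0, 0, -0.004], "roll": 0}, {"offset": [0, 0, -0.004], "roll": 0}, {"offset": [0, 0, -0.004], "roll": 0}, {"offset": [0, 0, -0.004], "roll": 0}]}}

```text
t: 2.88
eef_pos: [0.4868, -0.2789, 0.1978]
eef_rot: [2.612, -1.742, 0.0]
wrist_force: [-4.1, 2.9, 7.2]
gripper_width: 0.0002
```

```bash
python3 - <<'E'
from h import *
s=arm.sense();print(s["t"],s["eef_pos"],s["wrist_force"])
im,d=optics.capture("wrist");a=im.copy()
im,d=optics.capture("side")
b=cv2.resize(im[90:200,290:450],(640,440),interpolation=cv2.INTER_CUBIC)
cv2.imwrite("pics/press.png",cv2.resize(np.hstack([a,b[:400]]),(800,250)))
E
```

```text
2.8833 [ 0.48679609 -0.27894149  0.1977657 ] [-4.05938225  2.89862272  7.17270822]
```

View pics/press.png

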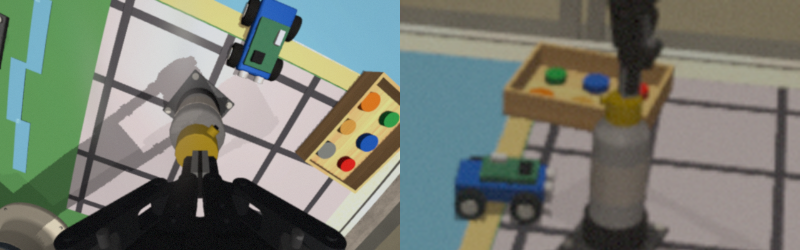

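The fingertips sit on the yellow cap and are pressing it. I'll push a little further to make sure it reaches the hard stop, which should show as the force rising with no travel.

Emit:
{"api": "drive_tool", "payload": {"series": [{"offset": [0.001, 0, -0.004], "roll": 0}, {"offset": [0.001, 0, -0.006], "roll": 0}, {"offset": [0.001, 0, -0.008], "roll": 0}, {"offset": [0.001, 0, -0.008], "roll": 0}, {"offset": [0.001, 0, -0.008], "roll": 0}]}}

```text
t: 3.4
eef_pos: [0.4879, -0.2795, 0.1969]
eef_rot: [2.612, -1.742, 0.011]
wrist_force: [-9.7, 5.8, 20.2]
gripper_width: 0.0
```

20 N with under 1 mm of extra travel at z = 0.197 means it is on the hard stop. I'll hold for a moment, then lift straight up.

Emit:
{"api": "drive_tool", "payload": {"series": [{"offset": [0, 0, -0.006], "roll": 0}, {"offset": [0, 0, -0.006], "roll": 0}, {"offset": [0, 0, -0.006], "roll": 0}]}}

```text
t: 3.65
eef_pos: [0.488, -0.2795, 0.1969]
eef_rot: [2.612, -1.742, 0.02]
wrist_force: [-8.1, 5.4, 16.4]
gripper_width: 0.0001
```

Emit:
{"api": "drive_tool", "payload": {"series": [{"offset": [0, 0, 0.01], "roll": 0}, {"offset": [0, 0, 0.03], "roll": 0}, {"offset": [0, 0, 0.06], "roll": 0}, {"offset": [0, 0, 0.08], "roll": 0}, {"offset": [0, 0, 0.08], "roll": 0}]}}

```text
t: 4.07
eef_pos: [0.4892, -0.2806, 0.2845]
eef_rot: [2.612, -1.743, 0.038]
wrist_force: [0.4, -1.1, 0.8]
gripper_width: 0.0001
```

Emit:
{"api": "drive_tool", "payload": {"series": [{"offset": [-0.02, -0.02, 0], "roll": 0}, {"offset": [-0.04, -0.04, 0], "roll": 0}, {"offset": [-0.06, -0.06, 0], "roll": 0}, {"offset": [-0.06, -0.06, 0], "roll": 0}, {"offset": [-0.06, -0.06, 0], "roll": 0}]}}

```text
t: 4.48
eef_pos: [0.4286, -0.3417, 0.285]
eef_rot: [2.609, -1.747, 0.04]
wrist_force: [-0.0, -0.6, 0.2]
gripper_width: 0.0003
```

```bash
python3 - <<'E'
from h import *
s=arm.sense();print(s["t"],s["eef_pos"],s["wrist_force"])
for n in("top","wrist"):
    c=optics.calibration(n);im,d=optics.capture(n);cv2.imwrite(f"pics/{n}3.png",im)
    m=cv2.inRange(cv2.cvtColor(im,cv2.COLOR_BGR2HSV),(22,130,90),(34,255,255))
    P=np.array([world(c,(r,q),d[r,q]) for r,q in np.argwhere(m>0) if d[r,q]>0])
    P=P[np.hypot(P[:,0]-.492,P[:,1]+.274)<.015]
    print(n,len(P),"cap z median",np.median(P[:,2]).round(4))
    for t in tip_of(n,"rover")[:1]: print("rover",t,world(c,t["location"],z=0).round(4))
E
```

```text
4.4833 [ 0.42859845 -0.3417465   0.28499041] [-0.03463088 -0.58519011  0.17384826]
top 138 cap z median 0.2058
rover {'location': [185.9, 430.9], 'score': 0.97} [ 0.6327 -0.3234  0.    ]
wrist 1313 cap z median 0.2061
rover {'location': [19.9, 367.5], 'score': 0.73} [ 0.6375 -0.3297  0.    ]
```

View pics/top3.png

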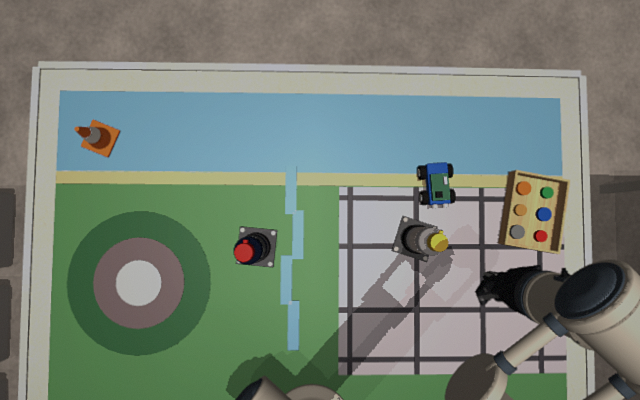

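The top view shows the yellow cap back up at (241, 439), the rover unmoved at (186, 435), the red cap untouched at (252, 244), and the gripper clear of everything. I'm handing in.

```bash
python3 -c "
from bench import arm
arm.hand_in()"
```

```text
the job is handed in; nothing more can be done
```

I pressed the yellow cap with the shut fingertips to its hard stop, held it for more than 0.25 s, and lifted off so it sprang back. At the stop the TCP was at z ≈ 0.197 m and the vertical force was 16–20 N. I handed the job in after about 4.5 s of robot time.

**Last checks:**
- **Yellow cap:** its top is back at z ≈ 0.206 m in both the top and wrist cameras, matching the 205 mm given for "up".
- **Rover:** the top camera puts it within about 3 mm of its first measured place. The wrist camera read about 8 mm from the top camera's position for it, at a lower score and near the picture edge, so I took that as measurement error.
- **Red cap:** I never went near it, and it looks unchanged in the final top view. I did not measure its height again.
- **Contact:** the gripper is clear of everything, with a wrist force of about 0.6 N.

**Disagreements:** the fingers landed about 5–7 mm off the measured cap centre. That caused a sideways force of up to about 11 N, but the press still reached the stop.

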